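Lock the chopper lid

TASK

The lid of the kitchen chopper has been set on its bowl but is not locked yet. Push the lid down against its spring and, keeping it down, give it a quarter turn clockwise (seen from above) so that its two ears are held under the two hooks of the bowl, then let go. Leave the storage canister, which has a similar lid, where it is.

Things in the scene. Friction and masses are not known exactly. Their poses are not given: they have to be found in the camera images.
- chopper: Bench chopper, fixed on the table: aluminium motor block 200 x 190 mm, 90 mm high, black panel with two knobs on its front (-x) face; steel bowl 124 mm across, rim 175 mm above the table, with a flat collar 174 mm across that carries two hooks. Origin: on the bowl's axis at table height; z up. A spring plunger inside the bowl carries the lid.
- hook (a point): Under the steel hook on the chopper's +y side, 75 mm from the axis and 190 mm above the table; its twin is on the -y side. Hook: flat roof 58 mm long, 6 mm thick, walled outside and at its clockwise end. An ear passes under it once the lid is 7 mm down and meets the end wall at about 100 degrees of turn; let go, the lid rises until the ears bear on the roofs.
- lid_grip (a point): Centre of the bar grip (84 mm along x, 24 mm wide in y, 36 mm high) on the chopper's loose white lid, 220 g; 18 mm above its disc (120 mm across, 8 mm thick). Two ears end 77 mm out on the bar's line. Starts 215 mm above the table, ears along the chopper's x axis within 8 degrees. Needs 2 to 7 N down, bottoms at 12 mm: aim for 10. Clockwise is negative about z.
- canister: Bystander: loose round steel storage canister, 124 mm across, 142 mm high, with a white lid and a bar grip much like the chopper's but without ears; it stands on the table beside the chopper. Origin: centre of its underside.
Things that resemble listed ones, but are neither listed nor needed, are in the scene too. What is shaped like the part that bears lid_grip but pink or turquoise is not meant.

How it is judged:
By the outcome, as a careful person would: the job done as asked, in the order asked, and still so for the second after the job is handed in, with the robot touching nothing.
It also fails if it takes over 34 s, if anything falls off the work surface, if the arm or the gripper's body presses on something with over 40 N, if the wrist force passes 120 N, or if a joint passes its speed limit or range.

ROBOT

A 6-joint arm with a two-finger parallel gripper is mounted at the origin on the work surface. World frame = base frame: x ahead of the robot, y to its left, z up, the work surface at z = 0. Lengths are in m, angles in degrees, forces in N, time in s.
With the tool pointing down it reaches from about 0.25 to 0.725 m from the base axis. Payload 9.7 kg.
Tool frame: the origin (TCP) lies midway between the tips of the shut fingers; the grasp point (between the pads) lies 19 mm behind it; y points along the fingers, x is the direction in which the jaws open and shut, and the axes are right-handed (so a half turn about y gives the same grasp; the last joint's range is limited). The gripper opens to 85 mm and grips with 20 to 120 N. Pads are 22 mm wide; open, the fingers measure 114 mm over their backs; the gripper's body (76 mm by 85 mm) begins 54 mm behind the grasp point. The pads swing forward as they close: fully open they stand 13 mm farther back than shut.
Start: joints at [63.025, 4.979, 10.078, 95.1, 0, 90], TCP at [0.249, 0.49, 0.231] pointing down, gripper open.
Joint ranges: [-179.16, 179.16], [-48.56, 103.87], [-65.8, 70.77], [-126.05, 130.52], [-82.76, 87.17], [-180, 180]. Speed limits (degrees/s): [127.2, 127.2, 147.25, 180, 180, 180].

INTERFACE

Orientations are given as [roll, pitch, yaw] about the fixed x, y, z axes, in that order (R = Rz(yaw) Ry(pitch) Rx(roll)).
In Python, from workcell import get_obs, camera, job_done gives the robot as it stands.
- The arm moves only by the tool play_rows, never from a script. Its argument "moves" is a list of rows, each a list of 3 entries, a list of its own where there are three numbers: the turn, a rotation vector about the tool's x, y, z in degrees, then the shift along the tool's x, y, z in m, then the opening in per cent of the stroke, from 0 (shut) to 100 (fully open). A call has exactly 5 rows; each row is the pose to reach, as a shift and turn from the pose commanded when the call began, along the tool's axes at that moment; what a row does not reach only later rows make up. A row lasts 1/10 s, in which the tool goes at most 50 mm and 8.59 degrees, less where a joint would pass 70% of its speed; a pose out of reach is approached as far as the arm can. A call with a gripper value outside its range is refused whole. The fingers move at their own pace and stop on an object; "grip_force" is the grip in N (left out, the last holds). Time passes only in rows, so rows that repeat a pose let the fingers close, or fill a call up. It gives the time, the measured TCP pose, the force and the opening at its end, in the units of the state.
- get_obs(): the state, without advancing time (a new reading comes with each control period).
- camera(name): name is "scene" or "top" or "wrist"; returns a dict with "img" (400x640x3 uint8, red, green, blue), "fov_y" (degrees; the focal length in pixels is half the picture's height over the tangent of half this angle, whatever the lens; pixels are square), "cx", "cy" (the principal point, pixels), "world_from_camera" (4x4, takes a point from camera to world coordinates). Camera axes: x right, y up, looking along -z (the intrinsics and any distortion apply to the point x, -y, -z); pixel columns grow to the right and rows downward; lengths in m; the calibration is good to about 2 mm. A picture is of the moment at which its call begins. There is no depth.
- job_done(): hands the job in, once; it reports no verdict.
The state is a dict: "time": time; "q": joint angles; "qd": joint speeds; "joint_efforts": joint torques, N m; "ee_pos": TCP position; "tcp_rot": TCP orientation; "wrist_force": force on the tool from outside, world axes, zero at the start; "torque": the same for the moment, N m; "opening": finger opening in m.
Only numpy, scipy, OpenCV 4.12 (cv2) and the standard library are available. Lean on these libraries where they do the work, as an engineer would, in place of code of your own. Each camera call takes 0.05 s, during which the arm holds its last target.

## Working session

There is one attempt and no reset: what is moved stays moved. The work goes in short steps, Python scripts to look and compute and a tool call to move; the robot and the scene stay as the last step left them, time stands still between calls to the robot, and variables do not carry over. Pictures are saved under pics/ and viewed, and the job is handed in when it is done.

Besides the shell and the picture viewer there is one more tool, called after "Request:" by a JSON object that holds its "method" and its "body", one argument or row to a line. play_rows: Moves the arm, as the interface text tells. Its arguments: {"type":"object","properties":{"moves":{"type":"array"},"grip_force":{"type":"number"}},"required":["moves"]}

```bash
mkdir -p pics; ls
python3 - <<'E'
from workcell import get_obs, camera
import cv2
o=get_obs();print(o)
for n in("scene","top","wrist"):
    c=camera(n);print(n,c["fov_y"],c["cx"],c["cy"],[k for k in c if k!='img']);print(c["world_from_camera"])
    cv2.imwrite(f"pics/{n}0.png",c["img"][:,:,::-1])
E
```

```text
pics
{'time': 0.0, 'q': array([ 6.30275135e+01,  5.01029490e+00,  1.00336317e+01,  9.50995087e+01,
       -1.24972431e-03,  9.00008395e+01]), 'qd': array([ 0.043108  ,  0.06205615, -0.10571268, -0.04196397,  0.00423553,
       -0.03641634]), 'joint_efforts': array([-1.88414575e-03, -5.20385313e+01,  4.64809513e+01,  1.60637376e-02,
       -6.80801080e-06, -1.36473207e-05]), 'ee_pos': array([0.24935836, 0.48996115, 0.23058343]), 'tcp_rot': array([-9.00012508e+01,  7.61718457e-02,  6.30266740e+01]), 'wrist_force': array([1.13809073, 0.68957181, 0.40730569]), 'torque': array([-0.00830912, -0.00418191,  0.0246641 ]), 'opening': 0.08541382173453224}
scene 48.972894671999725 320.74829747394705 197.93899088479554 ['fov_y', 'cx', 'cy', 'world_from_camera']
[[ 0.38484139 -0.69845324  0.60337399  1.13698969]
 [ 0.92297748  0.29342402 -0.24902794 -0.30588156]
 [-0.00311005  0.65273686  0.75757832  1.0131616 ]
 [ 0.          0.          0.          1.        ]]
top 45.634149364665305 315.92464490305355 196.80291934964845 ['fov_y', 'cx', 'cy', 'world_from_camera']
[[ 2.38763869e-02  9.76798733e-01 -2.12824231e-01  1.51559967e-01]
 [-9.99705082e-01  2.42732341e-02 -7.48415716e-04 -1.24304585e-02]
 [ 4.43488087e-03  2.12779335e-01  9.77090214e-01  1.43607217e+00]
 [ 0.00000000e+00  0.00000000e+00  0.00000000e+00  1.00000000e+00]]
wrist 66.99499367008757 319.83880206105033 200.08527516857544 ['fov_y', 'cx', 'cy', 'world_from_camera']
[[ 0.45247273 -0.84710227 -0.2787224   0.17858344]
 [ 0.89177693  0.42926968  0.1430435   0.52751515]
 [-0.00152539 -0.31328149  0.94965909  0.37149169]
 [ 0.          0.          0.          1.        ]]
```

View pics/scene0.png

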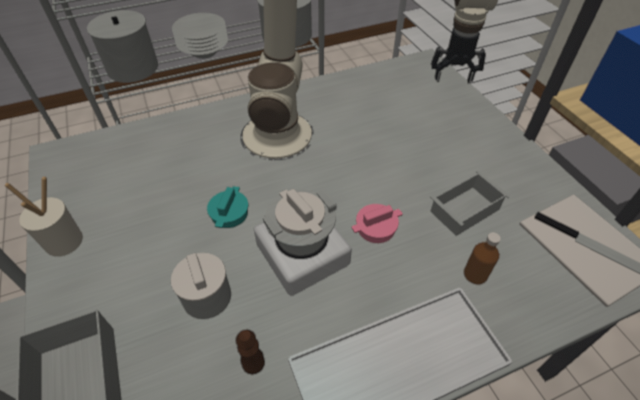

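View pics/top0.png

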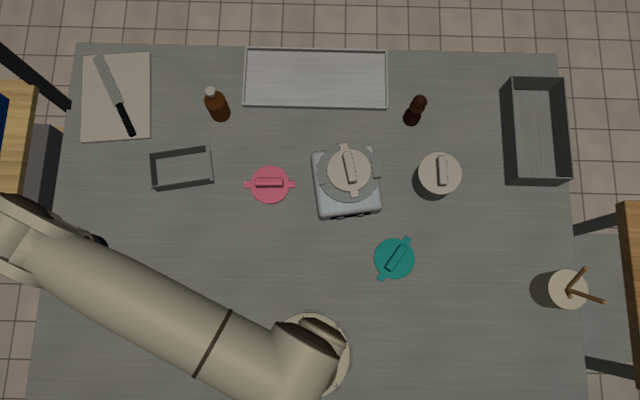

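View pics/wrist0.png

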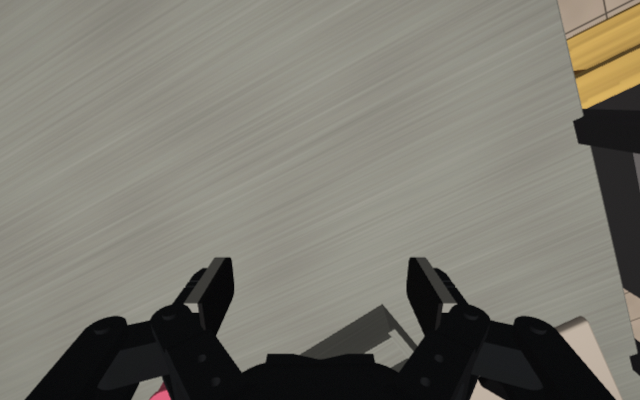

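The scene shows the chopper with its white lid in the middle, at about scene (300,215) and top (348,170). The canister is at top (440,174), and the pink and turquoise lids are decoys. I'll zoom in and measure.

```bash
cat > h.py <<'E'
import numpy as np, cv2
def ray(c,u,v):
    f=200/np.tan(np.radians(c["fov_y"]/2)); M=np.array(c["world_from_camera"])
    d=M[:3,:3]@np.array([(u-c["cx"])/f,-(v-c["cy"])/f,-1.]); return M[:3,3],d
def onz(c,u,v,z):
    p,d=ray(c,u,v); return p+d*(z-p[2])/d[2]
def proj(c,P):
    f=200/np.tan(np.radians(c["fov_y"]/2)); M=np.array(c["world_from_camera"])
    q=M[:3,:3].T@(np.array(P)-M[:3,3]); return c["cx"]+f*q[0]/-q[2], c["cy"]-f*q[1]/-q[2]
E
python3 - <<'E'
from workcell import camera
from h import *
c=camera("top");s=camera("scene")
a=cv2.resize(c["img"][130:230,300:400],None,fx=6,fy=6,interpolation=cv2.INTER_CUBIC)
cv2.imwrite("pics/topz.png",a[:,:,::-1])
a=cv2.resize(s["img"][170:295,245:360],None,fx=5,fy=4.8,interpolation=cv2.INTER_CUBIC)
a=cv2.resize(s["img"][175:295,245:365],None,fx=5,fy=5,interpolation=cv2.INTER_CUBIC)
cv2.imwrite("pics/scz.png",a[:,:,::-1])
print(onz(c,348,170,.197),onz(s,300,212,.197))
E
```

```text
[ 0.49768631 -0.09634004  0.197     ] [ 0.50867407 -0.10033046  0.197     ]
```

View pics/topz.png

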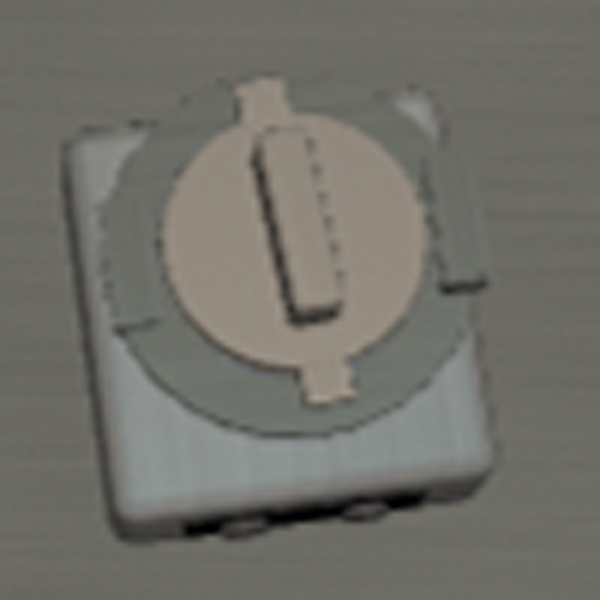

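View pics/scz.png

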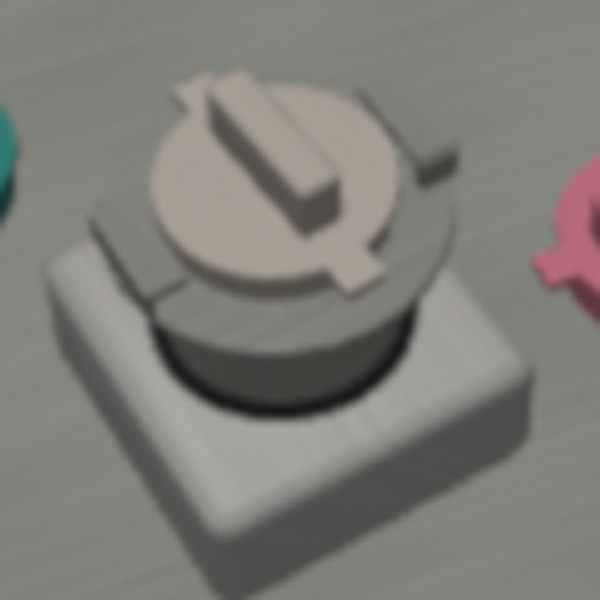

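The top crop shows the disc centre near pixel (349,170), with ears near (343.5,144) and (355,196). The scene view agrees. Next I'll take it from a colour mask.

Run:
```python
from workcell import camera
from h import *
for n,cen in(("top",(349,170)),("scene",(299,212))):
    c=camera(n);lab=cv2.cvtColor(c["img"],cv2.COLOR_RGB2LAB).astype(int)
    K=6;big=cv2.resize(c["img"],None,fx=K,fy=K,interpolation=cv2.INTER_CUBIC)
    hsv=big.astype(int); m=((hsv[:,:,0]-hsv[:,:,2]>12)&(hsv[:,:,0]>110)).astype(np.uint8)
    x,y=int(cen[0]*K),int(cen[1]*K); sub=np.zeros_like(m); r=50*K; sub[y-r:y+r,x-r:x+r]=m[y-r:y+r,x-r:x+r]
    k,l,st,ct=cv2.connectedComponentsWithStats(sub); i=1+np.argmax(st[1:,4]); 
    cn=max(cv2.findContours((l==i).astype(np.uint8),0,1)[0],key=cv2.contourArea)[:,0]
    W=np.array([onz(c,(u+.5)/K-.5,(v+.5)/K-.5,.197)[:2] for u,v in cn])
    cc=W.mean(0)
    for _ in range(30):  # fit circle robustly to the 60 mm edge
        d=np.linalg.norm(W-cc,axis=1); g=W[abs(d-np.median(d))<.003]
        A=np.c_[2*g,np.ones(len(g))]; s=np.linalg.lstsq(A,(g**2).sum(1),rcond=None)[0]; cc=s[:2]
    R=np.sqrt(s[2]+cc@cc); d=np.linalg.norm(W-cc,axis=1); far=W[d>R+.010]
    a=np.degrees(np.arctan2(*(far-cc).T[::-1])); 
    print(n,cc,R,d.max())
    z=np.exp(2j*np.radians(a)); print("ear axis",np.degrees(np.angle(z.mean()))/2, "each",[ (far[(abs(((a-b+180)%360)-180)<60)].mean(0)) for b in (np.degrees(np.angle(z.mean()))/2,np.degrees(np.angle(z.mean()))/2+180)])
    cv2.imwrite(f"pics/m_{n}.png",sub[y-r:y+r,x-r:x+r]*255)
```

```text
top [ 0.49941792 -0.09800596] 0.05926480262625943 0.07731185482141727
ear axis 13.014501796872208 each [array([ 0.57220883, -0.08137285]), array([ 0.42692983, -0.11496837])]
scene [ 0.50325274 -0.09939254] 0.059179946504306226 0.0771928741369903
ear axis 9.30762109809891 each [array([ 0.57594862, -0.08327487]), array([ 0.43124573, -0.10818398])]
```

```bash
cat >> h.py <<'E'
from scipy.spatial.transform import Rotation as Ro
def plan(P,yaw,frac=1):
    from workcell import get_obs
    o=get_obs(); R=Ro.from_euler('xyz',o["tcp_rot"],degrees=True); p=o["ee_pos"]
    T=p+(np.array(P)-p)*frac; y0=o["tcp_rot"][2]; dy=((yaw-y0+180)%360-180)*frac
    Rt=Ro.from_euler('xyz',[-90,0,y0+dy],degrees=True)
    print("t",round(o["time"],2),"p",p.round(4),"rot",o["tcp_rot"].round(2),"q",o["q"].round(1),"F",o["wrist_force"].round(1),"op",round(o["opening"],4))
    print("turn",(R.inv()*Rt).as_rotvec(degrees=True).round(2),"shift",R.inv().apply(T-p).round(4))
E
python3 -c "
from h import *
plan([.4995,-.098,.31],102.5,.35)"
```

```text
t 0.35 p [0.2495 0.4901 0.2311] rot [-9.000e+01  2.000e-02  6.302e+01] q [63.   5.  10.1 95.1 -0.  90. ] F [ 0.1 -0.4  0.6] op 0.0854
turn [ -0.   -13.82  -0.02] shift [-0.1438 -0.0276 -0.1714]
```

Request:
{"method": "play_rows", "body": {
  "moves": [
    [[0,-3,0],[-0.028,-0.02,-0.034],100],
    [[0,-6,0],[-0.057,-0.04,-0.068],100],
    [[0,-9,0],[-0.086,-0.06,-0.102],100],
    [[0,-12,0],[-0.115,-0.08,-0.136],100],
    [[0,-14,0],[-0.144,-0.08,-0.17],100]
  ]
}}

```text
time: 0.85
ee_pos: [0.3363, 0.2834, 0.3139]
tcp_rot: [-90.1, -0.2, 77.2]
wrist_force: [1.1, -0.0, -0.0]
opening: 0.0854
```

```bash
python3 -c "
from h import *
plan([.4995,-.098,.31],102.5,.5)"
```

```text
t 0.85 p [0.3363 0.2834 0.3139] rot [-90.14  -0.18  77.17] q [ 40.1  -7.5   7.3 104.5  -0.   53. ] F [ 1.1 -0.  -0. ] op 0.0854
turn [  0.16 -12.67   0.16] shift [-0.1678  0.0017 -0.1219]
```

Request:
{"method": "play_rows", "body": {
  "moves": [
    [[0,-3,0],[-0.034,0.001,-0.024],100],
    [[0,-5,0],[-0.067,0.001,-0.048],100],
    [[0,-8,0],[-0.1,0.002,-0.073],100],
    [[0,-10,0],[-0.134,0.002,-0.097],100],
    [[0,-13,0],[-0.168,0.002,-0.122],100]
  ]
}}

```text
time: 1.35
ee_pos: [0.4171, 0.092, 0.3095]
tcp_rot: [-90.0, -0.0, 90.1]
wrist_force: [0.8, 0.5, 0.0]
opening: 0.0856
```

```bash
python3 -c "
from h import *
plan([.4995,-.098,.31],102.5,.85)"
```

```text
t 1.35 p [0.4171 0.092  0.3095] rot [-9.003e+01 -1.000e-02  9.012e+01] q [ 12.4  -9.1   5.3 104.4   0.   12.3] F [0.8 0.5 0. ] op 0.0856
turn [ 4.000e-02 -1.052e+01  1.000e-02] shift [-0.1616 -0.0004 -0.0697]
```

Request:
{"method": "play_rows", "body": {
  "moves": [
    [[0,-3,0],[-0.032,0,-0.014],100],
    [[0,-6,0],[-0.064,0,-0.028],100],
    [[0,-9,0],[-0.1,0,-0.043],100],
    [[0,-12,0],[-0.14,0,-0.06],100],
    [[0,-12,0],[-0.16,0,-0.07],100]
  ]
}}

```text
time: 1.85
ee_pos: [0.4875, -0.069, 0.309]
tcp_rot: [-90.0, 0.0, 102.0]
wrist_force: [-0.2, -0.1, -0.2]
opening: 0.0855
```

```bash
python3 -c "
from h import *
from workcell import camera
plan([.4995,-.098,.31],102.5)
c=camera('wrist');cv2.imwrite('pics/w1.png',c['img'][:,:,::-1]);print(c['world_from_camera'])
for z in (.197,.233): print(proj(c,[.4995,-.098,z]))
"
```

```text
t 1.85 p [ 0.4875 -0.069   0.309 ] rot [-8.9990e+01  2.0000e-02  1.0202e+02] q [ -8.   -0.4  13.3 103.7  -0.  -20.1] F [-0.2 -0.1 -0.2] op 0.0855
turn [-0.01 -0.48 -0.02] shift [-0.0308 -0.001  -0.0057]
[[-2.09531531e-01 -9.28703222e-01 -3.05952385e-01  4.09698135e-01]
 [ 9.77801385e-01 -1.99328506e-01 -6.45956564e-02 -8.47430858e-02]
 [-9.94837775e-04 -3.12695493e-01  9.49852904e-01  4.49800985e-01]
 [ 0.00000000e+00  0.00000000e+00  0.00000000e+00  1.00000000e+00]]
(np.float64(284.1209767603063), np.float64(202.01923753917035))
(np.float64(278.8223527090105), np.float64(216.93212824224102))
```

View pics/w1.png

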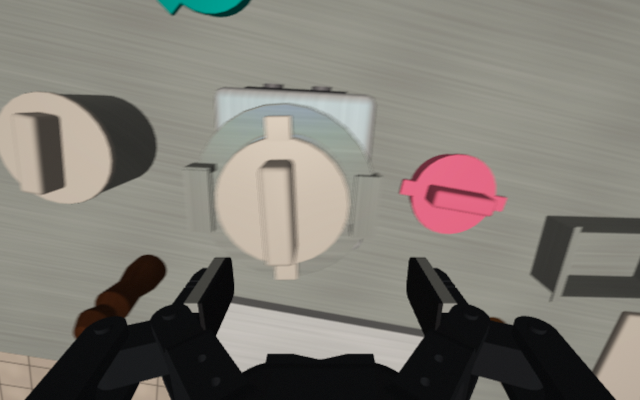

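The wrist view shows the lid disc centred at about (284,201), with ears at (278,120) and (286,275). The hooks are at about (199,198) and (368,205).

Run:
```python
from workcell import camera
from h import *
c=camera("wrist"); im=c["img"].astype(int)
m=((im[:,:,0]-im[:,:,2]>14)&(im[:,:,0]>110)).astype(np.uint8); m[:,:205]=0;m[:,362:]=0;m[285:]=0
k,l,st,ct=cv2.connectedComponentsWithStats(m); i=1+np.argmax(st[1:,4]); m=(l==i).astype(np.uint8)
cn=max(cv2.findContours(m,0,1)[0],key=cv2.contourArea)[:,0]
W=np.array([onz(c,u,v,.197)[:2] for u,v in cn]); cc=W.mean(0)
for _ in range(30):
    d=np.linalg.norm(W-cc,axis=1); g=W[abs(d-np.median(d))<.003]
    A=np.c_[2*g,np.ones(len(g))]; s=np.linalg.lstsq(A,(g**2).sum(1),rcond=None)[0]; cc=s[:2]
R=np.sqrt(s[2]+cc@cc); d=np.linalg.norm(W-cc,axis=1); far=W[d>R+.010]; a=np.degrees(np.arctan2(*(far-cc).T[::-1]))
print(cc,R,d.max(),len(far)); h=abs(a)<90
p,q=far[h].mean(0),far[~h].mean(0); print(p,q,np.degrees(np.arctan2(*(p-q)[::-1])))
h1,h2=[onz(c,*t,.199)[:2] for t in((199,198),(369,205))]; print(h1,h2,(h1+h2)/2,np.degrees(np.arctan2(*(h2-h1)[::-1])))
b=[onz(c,*t,.233)[:2] for t in ((260,163),(292,163),(266,265),(298,265))];print(b)
o=cv2.resize(c["img"][90:300,170:400],None,fx=3.4,fy=2.8);o=cv2.resize(c["img"][95:295,175:395],None,fx=3,fy=3)
cv2.imwrite("pics/w1z.png",o[:,:,::-1])
```

```text
[ 0.50122905 -0.09702357] 0.0590053996731455 0.07707727535517286 77
[ 0.57391615 -0.08039927] [ 0.42921726 -0.11347074] 12.874036211258094
[ 0.51110683 -0.17242149] [ 0.48660775 -0.02610788] [ 0.49885729 -0.09926469] 99.50555353945983
[array([ 0.4615351 , -0.11968725]), array([ 0.45672317, -0.09701574]), array([ 0.54343633, -0.10264422]), array([ 0.53803541, -0.07727081])]
```

View pics/w1z.png

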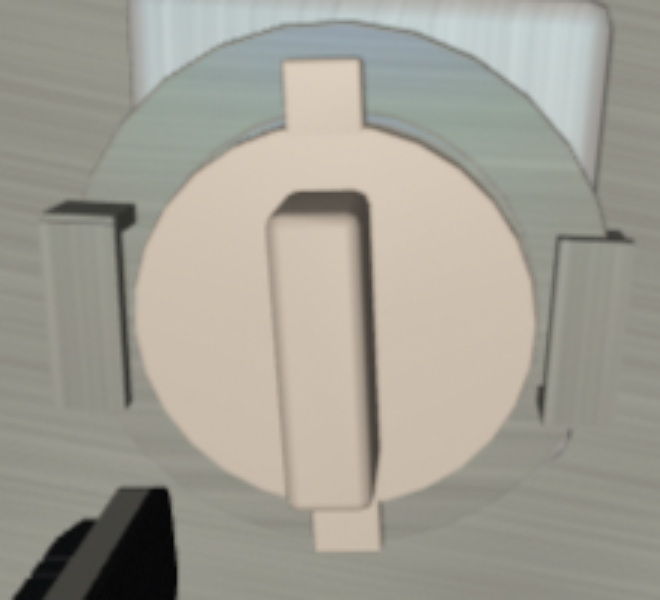

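```bash
python3 -c "
from h import *
plan([.5005,-.0975,.205],102.9)"
```

```text
t 1.95 p [ 0.4876 -0.0687  0.3084] rot [-89.93  -0.   101.84] q [ -8.   -0.4  13.3 103.7  -0.  -19.9] F [-0.   0.5 -0.5] op 0.0851
turn [-0.07 -1.06  0.  ] shift [-0.0308  0.1034 -0.0068]
```

Request:
{"method": "play_rows", "body": {
  "moves": [
    [[0,-0.5,0],[-0.016,0.01,-0.003],100],
    [[0,-1,0],[-0.031,0.025,-0.007],100],
    [[0,-1,0],[-0.031,0.045,-0.007],100],
    [[0,-1,0],[-0.031,0.06,-0.007],100],
    [[0,-1,0],[-0.031,0.06,-0.007],100]
  ]
}}

```text
time: 2.45
ee_pos: [0.4994, -0.0945, 0.2475]
tcp_rot: [-89.8, -0.1, 103.0]
wrist_force: [-0.4, 0.2, 0.9]
opening: 0.0855
```

```bash
python3 -c "
from h import *
from workcell import camera
plan([.5005,-.0975,.204],102.9)
c=camera('wrist');cv2.imwrite('pics/w2.png',c['img'][:,:,::-1])
"
```

```text
t 2.45 p [ 0.4994 -0.0945  0.2475] rot [-8.9840e+01 -8.0000e-02  1.0304e+02] q [-10.7  -0.2   6.5  96.9   0.  -23.8] F [-0.4  0.2  0.9] op 0.0855
turn [-0.16  0.14  0.08] shift [-0.0032  0.0435 -0.0006]
```

View pics/w2.png

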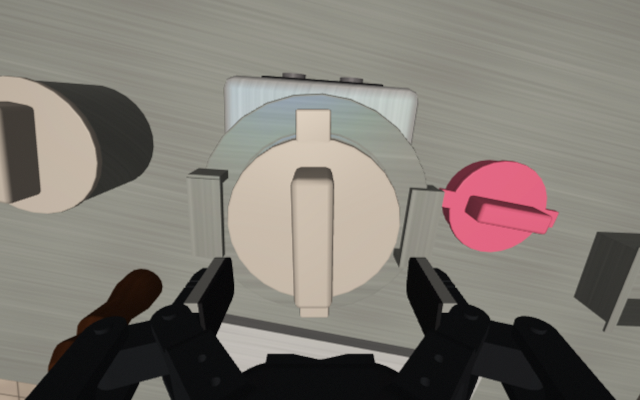

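The bar is at column ~313 and the fingers straddle column ~320, so a small lateral correction remains, or the arm is still settling.

```bash
python3 -c "
from h import *
plan([.5005,-.0975,.204],102.9)
"
```

```text
t 2.5 p [ 0.4996 -0.0946  0.2489] rot [-8.9930e+01 -4.0000e-02  1.0305e+02] q [-10.7  -0.2   6.7  97.    0.  -23.8] F [-0.3  0.7  1.5] op 0.0853
turn [-0.07  0.15  0.04] shift [-0.0031  0.0449 -0.0002]
```

Request:
{"method": "play_rows", "body": {
  "moves": [
    [[0,0,0],[-0.003,0.012,0],100],
    [[0,0,0],[-0.003,0.024,0],100],
    [[0,0,0],[-0.003,0.036,0],100],
    [[0,0,0],[-0.003,0.044,0],100],
    [[0,0,0],[-0.003,0.044,0],100]
  ]
}}

```text
time: 3.0
ee_pos: [0.5003, -0.098, 0.2037]
tcp_rot: [-89.9, -0.0, 103.0]
wrist_force: [-0.2, -0.0, 0.7]
opening: 0.0852
```

```bash
python3 -c "
from h import *
from workcell import camera
c=camera('wrist');cv2.imwrite('pics/w3.png',c['img'][:,:,::-1])
plan([.5005,-.0975,.204],102.9)
"
```

```text
t 3.05 p [ 0.5005 -0.0981  0.2047] rot [-8.9940e+01 -2.0000e-02  1.0303e+02] q [-11.1  -0.9   1.1  92.   -0.  -24.1] F [ 1.7 -0.9  0.5] op 0.0851
turn [-0.06  0.13  0.02] shift [ 0.0006  0.0007 -0.0001]
```

View pics/w3.png

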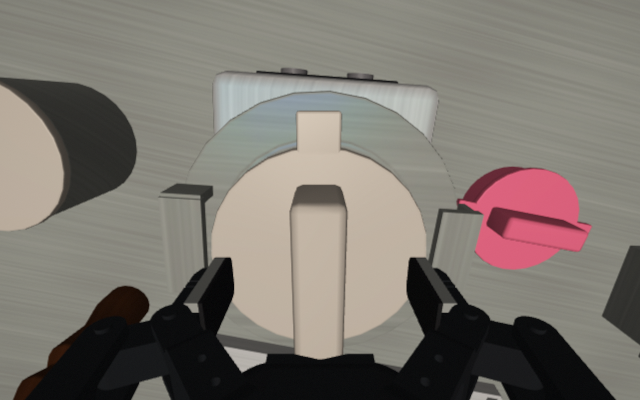

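The bar is centred between the pads at column ~319, so I'll grip.

Request:
{"method": "play_rows", "body": {
  "moves": [
    [[0,0,0],[0,0,0],50],
    [[0,0,0],[0,0,0],25],
    [[0,0,0],[0,0,0],0],
    [[0,0,0],[0,0,0],0],
    [[0,0,0],[0,0,0],0]
  ],
  "grip_force": 60
}}

```text
time: 3.55
ee_pos: [0.501, -0.0982, 0.2056]
tcp_rot: [-90.0, 0.0, 103.0]
wrist_force: [-0.5, -0.3, 1.6]
opening: 0.023
```

Request:
{"method": "play_rows", "body": {
  "moves": [
    [[0,0,0],[0,0,0],0],
    [[0,0,0],[0,0,0],0],
    [[0,0,0],[0,0,0],0],
    [[0,0,0],[0,0,0],0],
    [[0,0,0],[0,0,0],0]
  ]
}}

```text
time: 4.05
ee_pos: [0.501, -0.0982, 0.2053]
tcp_rot: [-90.0, 0.0, 103.0]
wrist_force: [0.4, -1.1, 1.5]
opening: 0.0229
```

Gripped at about 23 mm opening. Now I'll push 10 mm down.

Request:
{"method": "play_rows", "body": {
  "moves": [
    [[0,0,0],[0,0.003,0],0],
    [[0,0,0],[0,0.006,0],0],
    [[0,0,0],[0,0.009,0],0],
    [[0,0,0],[0,0.01,0],0],
    [[0,0,0],[0,0.01,0],0]
  ]
}}

```text
time: 4.55
ee_pos: [0.501, -0.0982, 0.1953]
tcp_rot: [-90.0, 0.0, 103.0]
wrist_force: [1.9, -1.3, 4.3]
opening: 0.0229
```

```bash
python3 -c "
from h import *
from workcell import camera
plan([.501,-.098,.1955],9.5)
c=camera('wrist');cv2.imwrite('pics/w4.png',c['img'][:,:,::-1])
"
```

```text
t 4.55 p [ 0.501  -0.0982  0.1953] rot [-9.0010e+01  1.0000e-02  1.0303e+02] q [-11.1  -1.1  -0.1  90.9  -0.  -24.1] F [ 1.9 -1.3  4.3] op 0.0229
turn [2.000e-02 9.353e+01 0.000e+00] shift [ 0.0002 -0.0002 -0.0001]
```

View pics/w4.png

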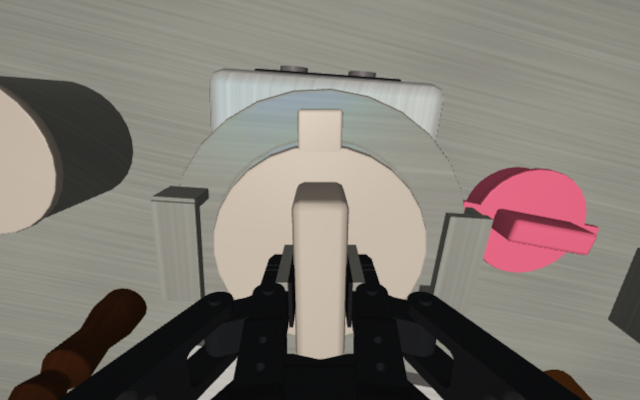

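The lid moved down with the gripper, with about 4 N spring reaction and no slip visible. Now I'll turn it clockwise.

Request:
{"method": "play_rows", "body": {
  "moves": [
    [[0,4,0],[0,0,0],0],
    [[0,9,0],[0,0,0],0],
    [[0,14,0],[0,0,0],0],
    [[0,19,0],[0,0,0],0],
    [[0,24,0],[0,0,0],0]
  ]
}}

```text
time: 5.1
ee_pos: [0.5007, -0.0979, 0.1954]
tcp_rot: [-90.0, -0.0, 78.8]
wrist_force: [-0.6, 0.3, 4.4]
opening: 0.023
```

Request:
{"method": "play_rows", "body": {
  "moves": [
    [[0,5,0],[0,0,0],0],
    [[0,11,0],[0,0,0],0],
    [[0,17,0],[0,0,0],0],
    [[0,23,0],[0,0,0],0],
    [[0,29,0],[0,0,0],0]
  ]
}}

```text
time: 5.6
ee_pos: [0.5007, -0.0978, 0.1955]
tcp_rot: [-90.0, -0.0, 49.8]
wrist_force: [-0.7, 0.5, 4.0]
opening: 0.0235
```

```bash
python3 -c "
from h import *
from workcell import camera
plan([.501,-.098,.1955],9.5)
c=camera('wrist');cv2.imwrite('pics/w5.png',c['img'][:,:,::-1])
"
```

```text
t 5.6 p [ 0.5007 -0.0978  0.1955] rot [-8.997e+01 -3.000e-02  4.979e+01] q [-11.1  -1.1  -0.1  91.    0.   29.1] F [-0.7  0.5  4. ] op 0.0235
turn [-4.000e-02  4.029e+01  1.000e-02] shift [ 0.     -0.     -0.0003]
```

View pics/w5.png

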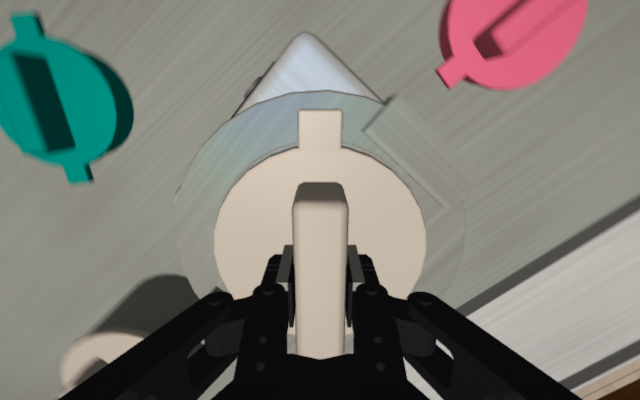

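The lid follows, and its ear at (320,125) is nearing the hook at (400,130). I'll continue the turn.

Request:
{"method": "play_rows", "body": {
  "moves": [
    [[0,5,0],[0,0,0],0],
    [[0,10,0],[0,0,0],0],
    [[0,15,0],[0,0,0],0],
    [[0,20,0],[0,0,0],0],
    [[0,24,0],[0,0,0],0]
  ]
}}

```text
time: 6.15
ee_pos: [0.5008, -0.0978, 0.1955]
tcp_rot: [-90.0, -0.0, 26.0]
wrist_force: [-0.5, -0.4, 4.5]
opening: 0.0228
```

```bash
python3 -c "
from h import *
from workcell import camera,get_obs
plan([.501,-.098,.1955],9.5)
print(get_obs()['torque'])
c=camera('wrist');cv2.imwrite('pics/w6.png',c['img'][:,:,::-1])
"
```

```text
t 6.15 p [ 0.5008 -0.0978  0.1955] rot [-8.997e+01 -2.000e-02  2.597e+01] q [-11.1  -1.1  -0.1  91.    0.   53. ] F [-0.5 -0.4  4.5] op 0.0228
turn [-0.03 16.47  0.02] shift [ 0.0001 -0.     -0.0002]
[ 0.29105357 -0.06872031  0.00133971]
```

View pics/w6.png

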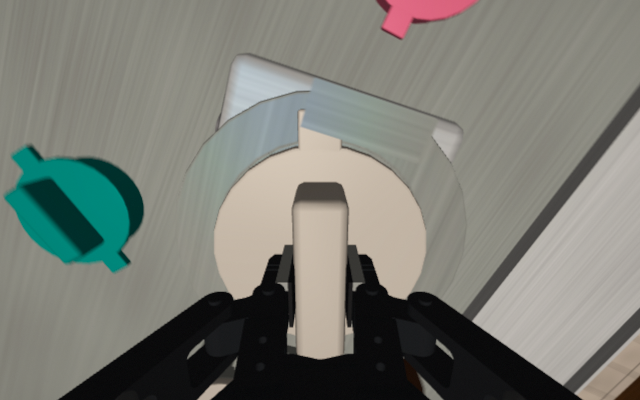

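The ear at (320,130) is now going under the hook roof. I'll finish the turn with another 16.5°.

Request:
{"method": "play_rows", "body": {
  "moves": [
    [[0,4,0],[0,0,0],0],
    [[0,8,0],[0,0,0],0],
    [[0,12,0],[0,0,0],0],
    [[0,16.5,0],[0,0,0],0],
    [[0,16.5,0],[0,0,0],0]
  ]
}}

```text
time: 6.7
ee_pos: [0.5009, -0.098, 0.1954]
tcp_rot: [-90.0, -0.0, 9.6]
wrist_force: [-0.7, 0.8, 4.4]
opening: 0.0233
```

```bash
python3 -c "
from h import *
from workcell import camera,get_obs
plan([.501,-.098,.2],9.5)
print(get_obs()['torque'])
c=camera('wrist');cv2.imwrite('pics/w7.png',c['img'][:,:,::-1])
"
```

```text
t 6.7 p [ 0.5009 -0.098   0.1954] rot [-8.998e+01 -1.000e-02  9.620e+00] q [-11.1  -1.1  -0.1  90.9   0.   69.3] F [-0.7  0.8  4.4] op 0.0233
turn [-0.02  0.12  0.01] shift [ 0.0001 -0.0046 -0.0001]
[ 0.18291903 -0.08832341  0.0390051 ]
```

View pics/w7.png

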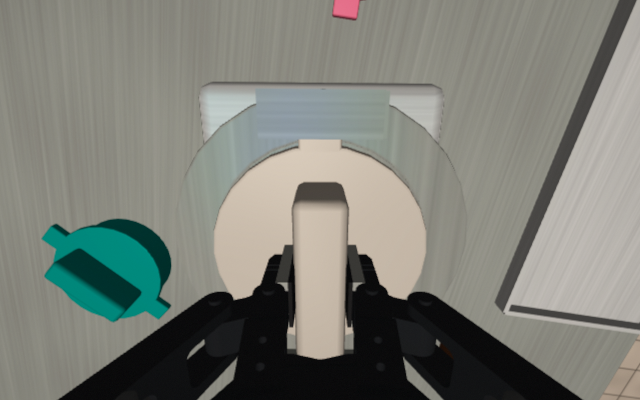

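The ear is centred under the roof, which spans columns 256–390. I'll ease up 2 mm and release.

Request:
{"method": "play_rows", "body": {
  "moves": [
    [[0,0,0],[0,-0.001,0],0],
    [[0,0,0],[0,-0.002,0],0],
    [[0,0,0],[0,-0.002,0],50],
    [[0,0,0],[0,-0.002,0],100],
    [[0,0,0],[0,-0.002,0],100]
  ]
}}

```text
time: 7.25
ee_pos: [0.5007, -0.0982, 0.1968]
tcp_rot: [-90.0, 0.1, 9.5]
wrist_force: [-0.0, 1.0, 0.3]
opening: 0.0657
```

Request:
{"method": "play_rows", "body": {
  "moves": [
    [[0,0,0],[0,-0.002,0],100],
    [[0,0,0],[0,-0.002,0],100],
    [[0,0,0],[0,-0.002,0],100],
    [[0,0,0],[0,-0.002,0],100],
    [[0,0,0],[0,-0.002,0],100]
  ]
}}

```text
time: 7.75
ee_pos: [0.5009, -0.0981, 0.1992]
tcp_rot: [-90.0, 0.0, 9.5]
wrist_force: [-0.3, 0.1, 0.5]
opening: 0.0854
```

```bash
python3 -c "
from h import *
from workcell import camera,get_obs
plan([.501,-.098,.3],9.5)
c=camera('wrist');cv2.imwrite('pics/w8.png',c['img'][:,:,::-1])
"
```

```text
t 7.75 p [ 0.5009 -0.0981  0.1992] rot [-9.00e+01  1.00e-02  9.52e+00] q [-11.1  -1.    0.4  91.4   0.   69.4] F [-0.3  0.1  0.5] op 0.0854
turn [-0.    0.02 -0.01] shift [ 2.000e-04 -1.008e-01  1.000e-04]
```

View pics/w8.png

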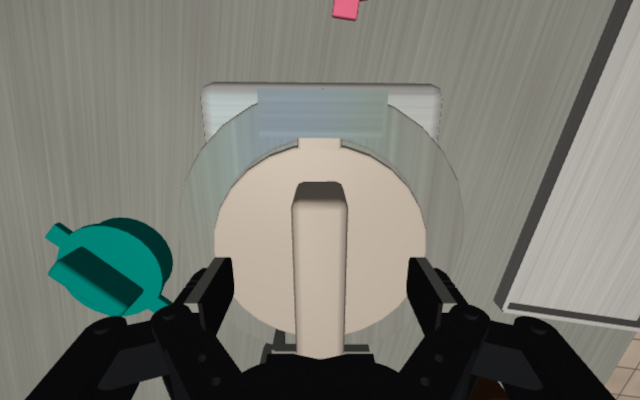

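The fingers are open and clear of the bar at (320,270), and the ear is still under the roof. I'll withdraw straight up.

Request:
{"method": "play_rows", "body": {
  "moves": [
    [[0,0,0],[0,-0.01,0],100],
    [[0,0,0],[0,-0.035,0],100],
    [[0,0,0],[0,-0.065,0],100],
    [[0,0,0],[0,-0.1,0],100],
    [[0,0,0],[0,-0.13,0],100]
  ]
}}

```text
time: 8.3
ee_pos: [0.5007, -0.0981, 0.3318]
tcp_rot: [-90.0, -0.1, 9.5]
wrist_force: [-0.1, -0.1, 0.4]
opening: 0.0852
```

Request:
{"method": "play_rows", "body": {
  "moves": [
    [[0,0,0],[0,0,0.02],100],
    [[0,0,0],[0,0,0.05],100],
    [[0,0,0],[0,0,0.09],100],
    [[0,0,0],[0,0,0.09],100],
    [[0,0,0],[0,0,0.09],100]
  ]
}}

```text
time: 8.8
ee_pos: [0.4859, -0.0087, 0.3301]
tcp_rot: [-90.0, -0.1, 9.6]
wrist_force: [0.2, -1.0, -1.0]
opening: 0.0855
```

```bash
python3 -c "
from h import *
from workcell import camera,get_obs
plan([.501,-.098,.3],9.5)
c=camera('wrist');s=camera('scene')
cv2.imwrite('pics/w9.png',c['img'][:,:,::-1])
cv2.imwrite('pics/s9.png',s['img'][:,:,::-1])
a=cv2.resize(s['img'][175:295,245:365],None,fx=5,fy=5,interpolation=cv2.INTER_CUBIC);cv2.imwrite('pics/s9z.png',a[:,:,::-1])
"
```

```text
t 8.8 p [ 0.4859 -0.0087  0.3301] rot [-9.002e+01 -5.000e-02  9.640e+00] q [ -1.   -0.4  15.8 106.1  -0.   79.3] F [ 0.2 -1.  -1. ] op 0.0855
turn [0.02 0.14 0.05] shift [-0.0001  0.0301 -0.0905]
```

View pics/s9.png

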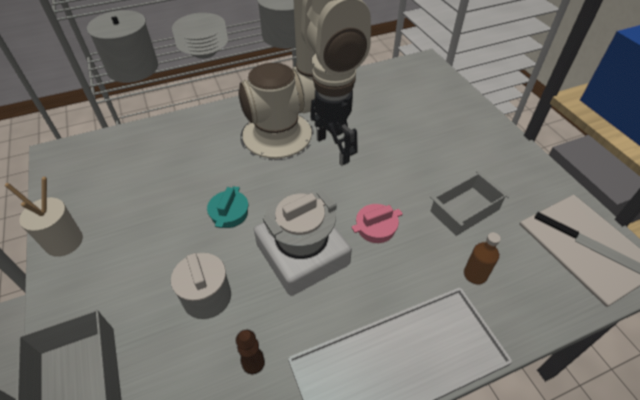

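View pics/w9.png

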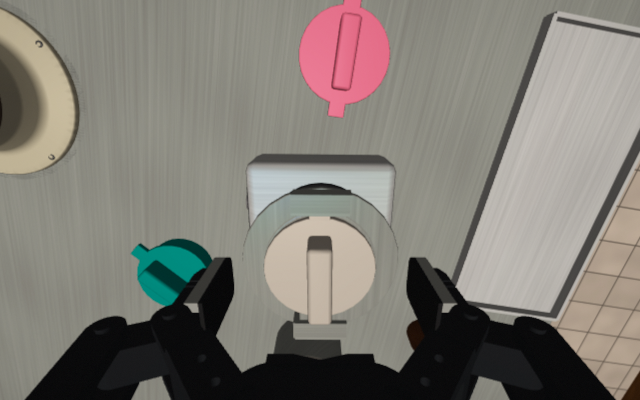

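View pics/s9z.png

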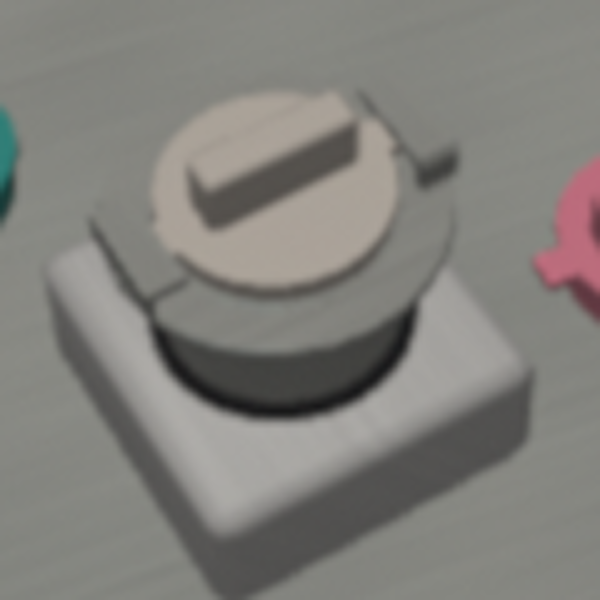

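The lid is a quarter turn on and lower than before. Both ears are under the hooks at zoom (160,220) and (395,145), the canister is unmoved, and the arm is clear.

```bash
python3 -c "
from workcell import job_done
print(job_done())"
```

```text
the job is handed in; nothing more can be done
None
```

The lid is locked on the chopper and the job is handed in at about 8.8 s of the 34 s allowed. I gripped the bar, pushed the lid 10 mm down, and turned it about 93° clockwise while holding it down. I then eased up 2 mm, let go, and withdrew up and to the side.

- **Lid:** after release, the wrist and scene views show it sitting lower than at the start. Both ears are under the hooks, and it did not turn back.
- **Surroundings:** the canister and the other objects look unmoved, and the gripper is open and touching nothing.
- **Forces:** the readings I took between moves showed about 4.5 N at the wrist while the lid was held down, and about 0 N along the vertical after release.
- **Disagreement:** the cameras put the lid centre 2–4 mm apart (the scene view was the outlier). The grasp was centred with the wrist view, and side forces stayed below about 2.5 N.

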